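Lock the grooved shaft with its spring clip

TASK

On the welding fixture a grooved shaft lies in a V-groove, pulled back from its end stop. Push it gently along the groove until it rests against the stop; then take the smaller of the two retaining clips from the rack and press it from above, sideways onto the shaft, into the shaft's groove until it snaps fully home, with the shaft still against the stop. Leave the larger clip in the rack.

Things in the scene. Friction and masses are not known exactly. Their poses are not given: they have to be found in the camera images.
- fixture: Steel fixture fixed to the table: base plate 320 x 110 x 15 mm and two V-blocks, each 55 mm long, tops at 64 mm, with a clear window 60 mm long between them. Origin: centre of the base's underside, on the table. x: along the V-groove towards the stop; z up. The axis of a shaft lying in the V is at fixture y = 0, z = 60 mm.
- stop: End stop fixed to the fixture, a steel block 44 mm wide, top 77 mm above the table. Origin: on the flat face that the shaft's end meets, at the height of the shaft's axis; x points on into the block. It bears a firm touch, not a blow.
- shaft_mid (a point): Middle of the shaft, on its axis; x along it, towards the stop. Steel, 200 mm long, about 0.55 kg, 16 mm thick at its ends, 24 mm along its body. Home when its end meets the stop: this point is then 100 mm before the stop's face, in the window's middle. Starts 15 to 45 mm short of that; sliding takes about 3 to 8 N.
- shaft_near_end (a point): Centre of the shaft's free end face, the one away from the stop; axes as the shaft's. The shaft's only groove is 12 mm wide with a 16 mm core; it is not at the same place on every shaft: its centre lies up to 11 mm either way of the shaft's middle and must be seen or felt.
- clip_tab (a point): Centre of the grip tab of the smaller clip (steel, 0.14 kg, 83 mm tall). Axes: x through the thickness, y across, z up. Tab 14 (x) x 26 (y) x 42 mm (z); under it a bridge 8 mm thick, 44 mm wide, 19.5 mm tall, then two sprung legs 8 mm thick, 38 mm wide overall, tips 62 mm below this point. Starts upright in a slot of the rack, legs down.
- clip_bore (a point): Centre of the open bore between the smaller clip's legs, 49 mm below the tab's centre. Nibs 5.7 mm below it, 12 mm apart, spread to snap over the core (about 6 to 18 N). Set down on the 24 mm body it stays 18 mm above the shaft's axis; at first touch of the core, 12 mm; fully home, on the axis (bridge on the core).
- big_tab (a point): Centre of the grip tab (14 x 34 x 50 mm) of the larger clip, 104 mm tall and 58 mm wide; it stands in the other slot of the rack and stays there.
- rack: Grey plastic rack fixed to the table, 50 x 190 x 34 mm, two slots 12 mm wide in one row, floors 8 mm above the table. Origin: centre of its underside; y along the row, x through the clips' thickness. Slot centres at y = +46.5 and -46.5 mm; which clip stands in which varies.
Not all that is in view belongs to the job. Leave any black look-alike of the part that bears shaft_mid alone.

How it is judged:
By the outcome, as a careful person would: the job done as asked, in the order asked, and still so for the second after the job is handed in, with the robot touching nothing.
It also fails if it takes over 64 s, if anything falls off the work surface, if the arm or the gripper's body presses on something with over 40 N, if the wrist force passes 120 N, or if a joint passes its speed limit or range.

ROBOT

A 6-joint arm with a two-finger parallel gripper is mounted at the origin on the work surface. World frame = base frame: x ahead of the robot, y to its left, z up, the work surface at z = 0. Lengths are in m, angles in rad, forces in N, time in s.
With the tool pointing down it reaches from about 0.35 to 0.775 m from the base axis. Payload 5.5 kg.
Tool frame: the origin (TCP) lies between the finger pads; the fingertips stand 19 mm ahead of it and the grasp point (between the pads) is the TCP; z points along the fingers, x is the direction in which the jaws open and shut, and the axes are right-handed (so a half turn about z gives the same grasp; the last joint's range is limited). The gripper opens to 85 mm and grips with 20 to 120 N. Pads are 22 mm wide; open, the fingers measure 114 mm over their backs; the gripper's body (76 mm by 85 mm) begins 54 mm behind the grasp point. The pads swing forward as they close: fully open they stand 13 mm farther back than shut.
Start: joints at [-1.243, 0.313, 0.046, 1.304, 0, 1.431], TCP at [0.259, -0.513, 0.25] pointing down, gripper open.
Joint ranges: [-2.76, 2.76], [-0.86, 1.69], [-1.03, 1.26], [-2.2, 2.34], [-1.47, 1.5], [-3.14, 3.14]. Speed limits (rad/s): [2.57, 2.57, 3.14, 3.14, 3.14, 3.14].

INTERFACE

Orientations are given as a unit quaternion [w, x, y, z].
In Python, from workcell import env gives the robot as it stands. The module is installed in compiled form; this text tells all that it offers.
- The arm moves only by the tool carry_out, never from a script. Its argument "steps" is a list of rows, each a list of 7 numbers: the gripper command: -1 is shut, 1 is fully open, values between are in proportion, then the shift along the tool's x, y, z in m, then the turn, a rotation vector about the tool's x, y, z in rad. A call has 1 to 20 rows; each row shifts and turns the commanded pose from where the row before left it, along the tool's axes as they then stand; what a row does not reach is not made up. A row lasts 1/8 s, in which the tool goes at most 62.5 mm and 10.7 degrees, less where a joint would pass 70% of its speed; a pose out of reach is approached as far as the arm can. A call with a gripper value outside its range is refused whole. The fingers move at their own pace and stop on an object; "grip_force" is the grip in N (left out, the last holds). Time passes only in rows, so rows that do not move let the fingers close. It gives the time, the measured TCP pose, the force and the opening at its end, in the units of the state.
- env.get_state(): the state, without advancing time (a new reading comes with each control period).
- env.read_camera(name): name is "side" or "top" or "wrist"; returns a dict with "color" (384x512x3 uint8, red, green, blue), "K" (3x3 intrinsics, pixels), "R" (3x3) and "t" (3): a world point X has camera coordinates R X + t. Camera axes: x right, y down, z forward; pixel columns grow to the right and rows downward; lengths in m; the calibration is good to about 2 mm. A picture is of the moment at which its call begins. There is no depth.
- env.hand_in(): hands the job in, once; it reports no verdict.
The state is a dict: "clock": time; "joint_pos": joint angles; "qvel": joint speeds; "tau": joint torques, N m; "tcp_pos": TCP position; "orientation": TCP orientation; "wrist_force": force on the tool from outside, world axes, zero at the start; "ft_torque": the same for the moment, N m; "finger_gap": finger opening in m.
Only numpy, scipy, OpenCV 4.12 (cv2) and the standard library are available. Lean on these libraries where they do the work, as an engineer would, in place of code of your own. Each camera call takes 0.05 s, during which the arm holds its last target. There are 200 camera calls.

## Working session

There is one attempt and no reset: what is moved stays moved. The work goes in short steps, Python scripts to look and compute and a tool call to move; the robot and the scene stay as the last step left them, time stands still between calls to the robot, and variables do not carry over. Pictures are saved under pics/ and viewed, about 8 in all and at most 12, crops included, and the job is handed in when it is done.

Besides the shell and the picture viewer there is one more tool, called after ">>>" as name(argument=value, ...) on one line, values as JSON. carry_out: Moves the arm, as the interface text tells. Its arguments: {"type":"object","properties":{"steps":{"type":"array","items":{"type":"array","items":{"type":"number"}}},"grip_force":{"type":"number"}},"required":["steps"]}

```bash
mkdir -p pics; cat > h.py <<'E'
import numpy as np, cv2
from workcell import env
def ray(c,u,v):
    d=c["R"].T@np.linalg.inv(c["K"])@np.array([u,v,1.]); return -c["R"].T@c["t"], d
def onz(c,u,v,z):
    o,d=ray(c,u,v); return o+d*(z-o[2])/d[2]
def proj(c,X):
    p=c["K"]@(c["R"]@np.array(X,float)+c["t"]); return p[:2]/p[2]
def save(c,n): cv2.imwrite("pics/"+n,c["color"][:,:,::-1])
def two(c1,p1,c2,p2):
    o1,d1=ray(c1,*p1);o2,d2=ray(c2,*p2)
    s=np.linalg.lstsq(np.c_[d1,-d2],o2-o1,rcond=None)[0]
    a,b=o1+s[0]*d1,o2+s[1]*d2
    return (a+b)/2,np.linalg.norm(a-b)
E
python3 - <<'E'
from h import *
for n in ("top","side"):
    c=env.read_camera(n); save(c,n+"0.png"); print(n,c["K"].round(1).tolist(),(-c["R"].T@c["t"]).round(3),c["R"].round(3).tolist())
s=env.get_state(); print({k:np.round(v,3) for k,v in s.items()})
E
```

```text
top [[355.0, 0.0, 253.9], [0.0, 355.0, 186.4], [0.0, 0.0, 1.0]] [ 0.362 -0.023  0.927] [[-0.024, -1.0, 0.009], [-0.999, 0.023, -0.034], [0.034, -0.01, -0.999]]
side [[471.9, 0.0, 250.7], [0.0, 471.9, 192.1], [0.0, 0.0, 1.0]] [-0.071 -0.855  0.79 ] [[0.869, -0.494, -0.0], [-0.293, -0.516, -0.805], [0.398, 0.7, -0.593]]
{'clock': np.float64(0.1), 'joint_pos': array([-1.243,  0.314,  0.045,  1.304,  0.   ,  1.431]), 'qvel': array([-0.   , -0.003,  0.002, -0.   ,  0.   , -0.   ]), 'tau': array([ 4.0000e-03, -4.8172e+01,  2.9924e+01,  1.3000e-02, -0.0000e+00,
       -0.0000e+00]), 'tcp_pos': array([ 0.259, -0.513,  0.249]), 'orientation': array([-0.001,  0.852, -0.524, -0.001]), 'wrist_force': array([ 0.529,  0.66 , -0.079]), 'ft_torque': array([ 0.026,  0.027, -0.033]), 'finger_gap': np.float64(0.085)}
```

View pics/top0.png

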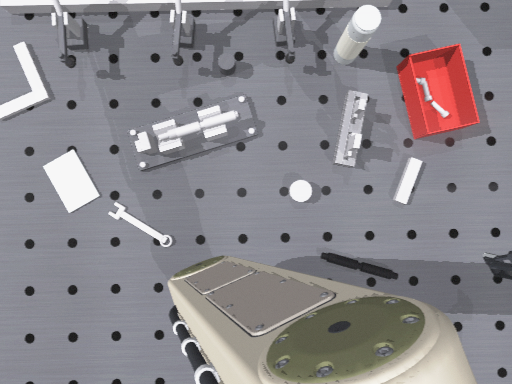

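View pics/side0.png

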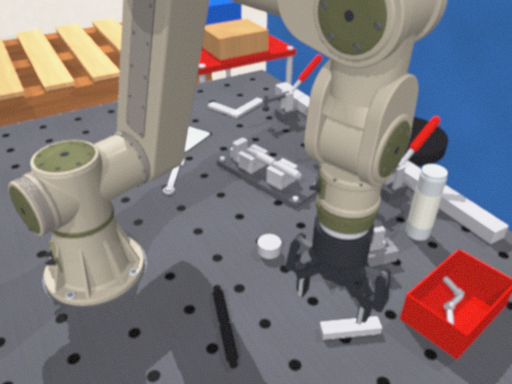

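The top view shows the fixture at (193,132), with its stop block at the left end (143,142). The steel shaft runs from about (160,135) to (237,117), and the rack is at (351,129). The black look-alike shaft at (360,265) is to be left alone. The side view shows the arm hiding the rack. Next I enlarge both areas in one crop.

```bash
python3 - <<'E'
from h import *
im=cv2.imread("pics/top0.png")
a=cv2.resize(im[90:175,120:265],None,fx=5,fy=5,interpolation=cv2.INTER_CUBIC)[:,:725]
b=cv2.resize(im[85:173,325:380],None,fx=5,fy=5,interpolation=cv2.INTER_CUBIC)
b=cv2.rotate(b,cv2.ROTATE_90_COUNTERCLOCKWISE)
o=np.zeros((425+275-100,725,3),np.uint8); o[:380]=a[:380]; 
b=cv2.resize(b,(352,220)); o[380:600,:352]=b
cv2.imwrite("pics/crop1.png",o)
c=env.read_camera("top")
for n,p,z in (("shaftfar",(237,117),.06),("shaftnear",(160,135),.06),("rackA",(362,103),.1),("rackB",(354,143),.1),("rack",(351,129),.034)): print(n,onz(c,*p,z).round(3))
E
```

```text
shaftfar [0.563 0.006 0.06 ]
shaftnear [0.523 0.195 0.06 ]
rackA [ 0.581 -0.291  0.1  ]
rackB [ 0.487 -0.269  0.1  ]
rack [ 0.532 -0.282  0.034]
```

View pics/crop1.png

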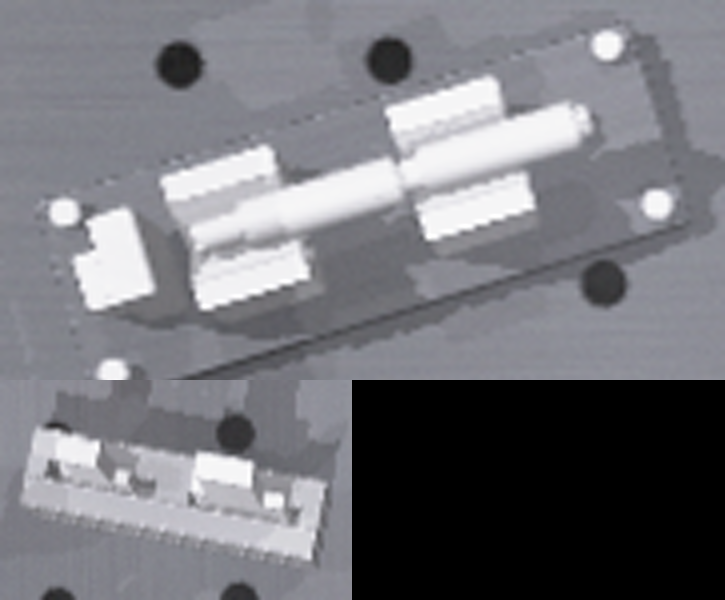

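The crop shows the stop's face edge from about (146,131.6) to (151.4,148.6). The shaft's far tip is at (158.6,138), its groove at (200,125) and its free end at (238,114.4). There are two clips in the rack. The one at (362.5,105) has the shorter tab, about 10 px. The one at (357.5,140.5) has a tab of about 14 px. From the expected 11 and 14.8 px, the first is the smaller clip, and I will check this from close by. Now the geometry.

```bash
cat >> h.py <<'E'
from scipy.spatial.transform import Rotation as Ro
def delta(pos,ang,st=None):
    """tool-frame yaw (about tool z) then tool-frame shift to pos, jaw axis at world angle ang(deg)"""
    st=st or env.get_state(); w,x,y,z=st["orientation"]; R=Ro.from_quat([x,y,z,w])
    a=np.radians(ang); T=np.array([[np.cos(a),np.sin(a),0],[np.sin(a),-np.cos(a),0],[0,0,-1.]]).T
    T=np.c_[[np.cos(a),np.sin(a),0],[np.sin(a),-np.cos(a),0],[0,0,-1]]
    rv=(R.inv()*Ro.from_matrix(T)).as_rotvec()
    return rv.round(4), (T.T@(np.array(pos)-st["tcp_pos"])).round(4)
E
python3 - <<'E'
from h import *
c=env.read_camera("top")
A=lambda p,z:onz(c,p[0]/5+120,p[1]/5+90,z)
s1,s2=A((130,208),.077),A((157,293),.077); f=(s1+s2)/2
e=A((590,122),.06); tip=A((193,240),.06); g=A((400,175),.06)
# bolts at base corners -> fixture axes
bs=[A(p,.018) for p in ((64,212),(113,372),(656,205),(607,45))]
print("stop",s1.round(3),s2.round(3),"end",e.round(3),"tip",tip.round(3),"groove",g.round(3))
ctr=np.mean(bs,0); ax=(bs[0]+bs[1]-bs[2]-bs[3]); ax=ax[:2]/np.linalg.norm(ax[:2])
print("ctr",ctr.round(3),"axis",ax.round(4),np.degrees(np.arctan2(ax[1],ax[0])), "shaft ang",np.degrees(np.arctan2(*(tip-e)[1::-1])))
for n,p in (("e",e),("tip",tip),("g",g),("s1",s1),("s2",s2)):
    d=p[:2]-ctr[:2]; print(n,(d@ax).round(4),(d@[-ax[1],ax[0]]).round(4))
print("small",onz(c,362.5,105,.091).round(3),"big",onz(c,357.5,140.5,.112).round(3))
print(delta(list(ctr[:2]-ax*.19)+[.20],102))
E
```

```text
stop [0.529 0.224 0.077] [0.487 0.212 0.077] end [0.57  0.003 0.06 ] tip [0.515 0.199 0.06 ] groove [0.545 0.097 0.06 ]
ctr [0.537 0.123 0.018] axis [-0.2755  0.9613] 105.99035436660631 shaft ang 105.45442076718395
e -0.1242 0.0023
tip 0.0787 0.0004
g -0.0274 -0.0003
s1 0.0997 -0.0193
s2 0.0992 0.0238
small [ 0.578 -0.295  0.091] big [ 0.49  -0.274  0.112]
(array([-1.6000e-03, -0.0000e+00, -2.8833e+00]), array([0.3747, 0.4177, 0.0498]))
```

>>> carry_out(steps=[[1,0,0,0,0,0,-0.184],[1,0,0,0,0,0,-0.184],[1,0,0,0,0,0,-0.184],[1,0,0,0,0,0,-0.184],[1,0,0,0,0,0,-0.184],[1,0,0,0,0,0,-0.184],[1,0,0,0,0,0,-0.184],[1,0,0,0,0,0,-0.184],[1,0,0,0,0,0,-0.184],[1,0,0,0,0,0,-0.184],[1,0,0,0,0,0,-0.184],[1,0,0,0,0,0,-0.184],[1,0,0,0,0,0,-0.184],[1,0,0,0,0,0,-0.184],[1,0,0,0,0,0,-0.184],[1,0,0,0,0,0,-0.184]])

```text
clock: 2.2
tcp_pos: [0.2592, -0.5131, 0.25]
orientation: [-0.0, 0.603, 0.798, 0.0]
wrist_force: [0.2, 0.3, 0.1]
finger_gap: 0.0856
```

>>> carry_out(steps=[[1,0.0347,0.044,0.0,0,0,0],[1,0.0347,0.044,0.0,0,0,0],[1,0.0347,0.044,0.0,0,0,0],[1,0.0347,0.044,0.0,0,0,0],[1,0.0347,0.044,0.0,0,0,0],[1,0.0347,0.044,0.0,0,0,0],[1,0.0347,0.044,0.0,0,0,0],[1,0.0347,0.044,0.0,0,0,0],[1,0.0347,0.044,0.0,0,0,0],[1,0.0347,0.044,0.0,0,0,0],[1,0,0,0,0,0,0]])

```text
clock: 3.58
tcp_pos: [0.5922, -0.0581, 0.2495]
orientation: [-0.0, 0.603, 0.798, 0.0]
wrist_force: [-0.7, 0.6, -0.3]
finger_gap: 0.0851
```

```bash
python3 - <<'E'
from h import *
c=env.read_camera("wrist"); save(c,"w1.png"); s=env.get_state()
print(s["clock"],s["tcp_pos"].round(4),s["orientation"].round(4),s["joint_pos"].round(3))
print((-c["R"].T@c["t"]).round(3),c["R"].round(2).tolist())
ctr=np.array([.537,.123]);ax=np.array([-.2706,.9627])
print(delta(list(ctr-ax*.19)+[.064],105.7))
print("small tab at",onz(c,0,0,0).round(2), proj(c,[.57,.003,.06]))
E
```

```text
3.625 [ 0.5911 -0.0597  0.2496] [-4.00e-04  6.04e-01  7.97e-01 -4.00e-04] [-0.236  0.352  0.099  1.319 -0.    -0.509]
[ 0.52  -0.078  0.372] [[-0.27, 0.96, 0.0], [0.92, 0.26, 0.29], [0.28, 0.08, -0.96]]
(array([-0.0011, -0.0002, -0.0003]), array([ 0.0006, -0.0026,  0.1856]))
small tab at [ 0.5  -0.36  0.  ] [314.91970385 166.70152962]
```

View pics/w1.png

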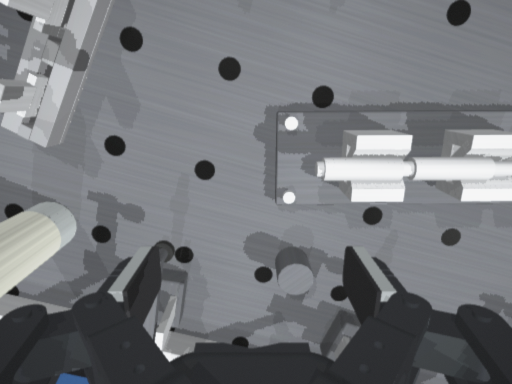

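The shaft's free end is at (317,168), against a prediction of (315,167), so the calibration holds. A small stub at (295,275) lies clear of the path. I shut the fingers and go down behind the shaft's end.

>>> carry_out(steps=[[-1,0,-0.0026,0,0,0,0],[-1,0,0,0,0,0,0],[-1,0,0,0,0,0,0],[-1,0,0,0,0,0,0],[-1,0,0,0.0464,0,0,0],[-1,0,0,0.0464,0,0,0],[-1,0,0,0.0464,0,0,0],[-1,0,0,0.0464,0,0,0],[-1,0,0,0,0,0,0],[-1,0,0,0,0,0,0]], grip_force=40)

```text
clock: 4.88
tcp_pos: [0.5892, -0.0625, 0.0663]
orientation: [0.001, 0.606, 0.796, 0.0]
wrist_force: [-0.2, -0.2, 1.1]
finger_gap: -0.0001
```

>>> carry_out(steps=[[-1,0.01,0,0,0,0,0],[-1,0.01,0,0,0,0,0],[-1,0.004,0,0,0,0,0],[-1,0.004,0,0,0,0,0],[-1,0.004,0,0,0,0,0],[-1,0.004,0,0,0,0,0],[-1,0.004,0,0,0,0,0]])

```text
clock: 5.75
tcp_pos: [0.5774, -0.0234, 0.0646]
orientation: [-0.0, 0.605, 0.796, -0.0]
wrist_force: [-0.2, -1.0, -0.7]
finger_gap: 0.0
```

>>> carry_out(steps=[[-1,0.004,0,0,0,0,0],[-1,0.004,0,0,0,0,0],[-1,0.004,0,0,0,0,0]])

```text
clock: 6.12
tcp_pos: [0.5742, -0.0118, 0.0647]
orientation: [0.0, 0.605, 0.796, -0.0]
wrist_force: [-0.0, -0.5, -0.2]
finger_gap: 0.0
```

>>> carry_out(steps=[[-1,0.004,0,0,0,0,0],[-1,0.004,0,0,0,0,0]])

```text
clock: 6.38
tcp_pos: [0.5725, -0.0051, 0.0648]
orientation: [0.001, 0.606, 0.796, -0.001]
wrist_force: [0.6, -5.5, -0.3]
finger_gap: 0.0001
```

>>> carry_out(steps=[[-1,0.003,0,0,0,0,0],[-1,0.003,0,0,0,0,0],[-1,0.003,0,0,0,0,0],[-1,0.003,0,0,0,0,0],[-1,0.003,0,0,0,0,0]])

```text
clock: 7.0
tcp_pos: [0.5682, 0.0096, 0.0647]
orientation: [0.0, 0.606, 0.796, -0.001]
wrist_force: [-0.4, -5.6, -0.1]
finger_gap: 0.0001
```

>>> carry_out(steps=[[-1,0.0015,0,0,0,0,0],[-1,0.0015,0,0,0,0,0]])

```text
clock: 7.25
tcp_pos: [0.5674, 0.0125, 0.0647]
orientation: [0.0, 0.606, 0.796, -0.0]
wrist_force: [-0.9, -5.4, 0.6]
finger_gap: -0.0003
```

>>> carry_out(steps=[[-1,0.0015,0,0,0,0,0],[-1,0.0015,0,0,0,0,0]])

```text
clock: 7.5
tcp_pos: [0.5673, 0.0131, 0.0649]
orientation: [0.002, 0.606, 0.795, -0.002]
wrist_force: [1.9, -15.8, -1.1]
finger_gap: -0.0002
```

>>> carry_out(steps=[[-1,0.001,0,0,0,0,0],[-1,0,0,0,0,0,0]])

```text
clock: 7.75
tcp_pos: [0.5674, 0.0131, 0.065]
orientation: [0.003, 0.607, 0.795, -0.003]
wrist_force: [1.3, -15.5, -1.9]
finger_gap: 0.0001
```

>>> carry_out(steps=[[-1,-0.015,0,0,0,0,0],[-1,-0.015,0,-0.02,0,0,0],[-1,0,0,-0.045,0,0,0],[0.6,0,0,-0.045,0,0,0],[0.6,0.04,0,-0.03,0,0,0],[0.6,0.05,0,0,0,0,0],[0.6,0.055,0,0,0,0,0],[0.6,0,0,0,0,0,0],[0.6,0,0,0,0,0,0]])

```text
clock: 8.88
tcp_pos: [0.5355, 0.1282, 0.2046]
orientation: [-0.0, 0.605, 0.796, 0.0]
wrist_force: [0.2, -0.8, 0.5]
finger_gap: 0.0683
```

```bash
python3 - <<'E'
from h import *
c=env.read_camera("wrist"); save(c,"w2.png"); s=env.get_state()
print(s["clock"],s["tcp_pos"].round(4),s["orientation"].round(4),s["wrist_force"].round(2))
im=c["color"]; r=int(proj(c,[.537,.123,.06])[1]); print(proj(c,[.537,.123,.06]))
cv2.imwrite("pics/w2c.png",cv2.resize(im[max(r-75,0):r+75,60:460,::-1],None,fx=2,fy=2,interpolation=cv2.INTER_CUBIC)); print(max(r-75,0))
E
```

```text
8.925 [0.5358 0.1275 0.2046] [-1.000e-04  6.055e-01  7.959e-01  1.000e-04] [ 0.46 -0.36  0.66]
[245.36917874 183.0340686 ]
108
```

View pics/w2c.png

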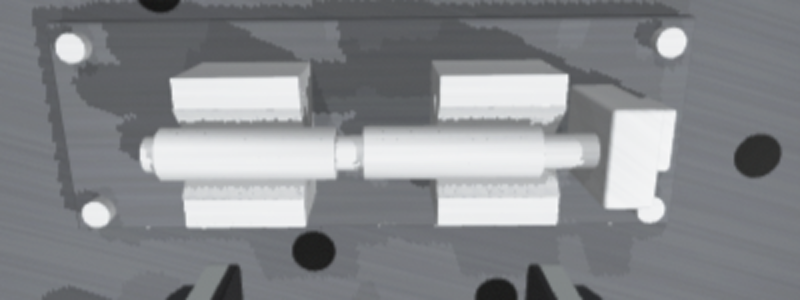

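```bash
python3 - <<'E'
from h import *
c=env.read_camera("wrist"); ctr=np.array([.537,.123]);ax=np.array([-.2706,.9627]);n=np.array([-ax[1],ax[0]])
def f(u,v,z):
    X=onz(c,60+u/2,108+v/2,z); d=X[:2]-ctr; return X[:3].round(4),(d@ax).round(4),(d@n).round(4)
for nm,p in dict(tip=(600,150,.06),near=(141,155,.06),gl=(337,130,.062),gr=(364,130,.062),gl2=(337,176,.062),gr2=(364,176,.062),gtl=(337,153,.071),gtr=(364,153,.071),stoptop1=(611,110,.077),stoptop2=(603,207,.077),shtop=(400,128,.062),shbot=(400,178,.062),shtop2=(180,131,.062),shbot2=(180,178,.062),vb1=(171,78,.064),vb2=(312,75,.064),vb3=(433,75,.064),vb4=(568,75,.064)).items(): print(nm,*f(*p))
g=c["color"][100:270].astype(int).mean(2); 
for v in (178,183,188): print(v,c["color"][v,215:255].mean(1).astype(int).tolist(), c["color"][v,345:372].mean(1).astype(int).tolist())
E
```

```text
tip [0.5101 0.2203 0.06  ] 0.101 -0.0004
near [0.5667 0.0244 0.06  ] -0.1029 -0.0019
gl [0.5318 0.1056 0.062 ] -0.0153 0.0097
gr [0.5287 0.117  0.062 ] -0.0036 0.0096
gl2 [0.5523 0.1108 0.062 ] -0.0159 -0.0114
gr2 [0.5491 0.1224 0.062 ] -0.0038 -0.0115
gtl [0.5393 0.1082 0.071 ] -0.0149 0.0018
gtr [0.5362 0.1193 0.071 ] -0.0034 0.0018
stoptop1 [0.4901 0.2113 0.077 ] 0.0977 0.0213
stoptop2 [0.5305 0.2236 0.077 ] 0.0986 -0.0209
shtop [0.5236 0.1319 0.062 ] 0.0121 0.0105
shbot [0.5457 0.1381 0.062 ] 0.0122 -0.0125
shtop2 [0.5505 0.0397 0.062 ] -0.0838 0.0095
shbot2 [0.5719 0.0435 0.062 ] -0.086 -0.0121
vb1 [0.5281 0.0326 0.064 ] -0.0847 0.033
vb2 [0.511  0.0896 0.064 ] -0.0251 0.034
vb3 [0.4974 0.1388 0.064 ] 0.0259 0.0338
vb4 [0.4822 0.1936 0.064 ] 0.0828 0.0336
178 [213, 212, 212, 212, 212, 212, 207, 211, 212, 211, 211, 211, 207, 173, 182, 192, 194, 195, 193, 194, 193, 191, 185, 182, 182, 182, 185, 207, 222, 224, 224, 224, 224, 224, 223, 223, 223, 220, 222, 223] [191, 191, 191, 191, 189, 180, 177, 177, 177, 177, 177, 178, 177, 178, 176, 147, 117, 110, 109, 111, 132, 176, 218, 236, 238, 239, 239]
183 [233, 233, 233, 233, 233, 233, 233, 233, 233, 233, 233, 233, 228, 206, 235, 239, 239, 239, 239, 239, 239, 239, 239, 237, 217, 212, 213, 222, 237, 239, 239, 239, 239, 239, 238, 238, 238, 239, 239, 238] [232, 232, 232, 232, 231, 230, 229, 205, 196, 196, 195, 196, 195, 195, 194, 186, 128, 110, 109, 114, 154, 200, 229, 237, 237, 237, 236]
188 [239, 239, 239, 239, 239, 239, 239, 239, 238, 238, 239, 239, 239, 210, 222, 237, 239, 239, 239, 239, 239, 239, 235, 208, 196, 197, 196, 212, 238, 240, 240, 240, 240, 240, 240, 240, 240, 240, 240, 240] [232, 232, 233, 233, 233, 232, 227, 192, 181, 180, 180, 180, 179, 180, 174, 134, 112, 110, 114, 135, 179, 217, 235, 237, 237, 237, 237]
```

The shaft's tip is at (600,150) in the crop, touching the stop's face. Its midpoint measures 1 mm from the window's middle, and the stop held about 16 N with no movement, so the shaft is home. The groove is at crop columns 337–364, which puts its centre at about −9 mm on the axis, near world (0.5405, 0.1143). Next I go over the rack.

>>> carry_out(steps=[[0.6,0,0,-0.012,0,0,0.1693],[0.6,0,0,-0.012,0,0,0.1693],[0.6,0,0,-0.012,0,0,0.1693],[0.6,-0.0502,0.01735,0,0,0,0],[0.6,-0.0502,0.01735,0,0,0,0],[0.6,-0.0502,0.01735,0,0,0,0],[0.6,-0.0502,0.01735,0,0,0,0],[0.6,-0.0502,0.01735,0,0,0,0],[0.6,-0.0502,0.01735,0,0,0,0],[0.6,-0.0502,0.01735,0,0,0,0],[0.6,-0.0502,0.01735,0,0,0,0],[0.6,0,0,0,0,0,0],[0.6,0,0,0,0,0,0]])

```text
clock: 10.6
tcp_pos: [0.5752, -0.2961, 0.2401]
orientation: [-0.001, 0.787, 0.617, 0.0]
wrist_force: [0.5, 0.3, 0.8]
finger_gap: 0.0681
```

```bash
python3 - <<'E'
from h import *
c=env.read_camera("wrist"); save(c,"w3.png"); s=env.get_state()
print(s["clock"],s["tcp_pos"].round(4),s["orientation"].round(4)); print(proj(c,[.578,-.295,.091]),proj(c,[.49,-.274,.112]))
cv2.imwrite("pics/w3c.png",cv2.resize(c["color"][30:330,100:420,::-1],None,fx=2,fy=2,interpolation=cv2.INTER_CUBIC))
E
```

```text
10.65 [ 0.5754 -0.2952  0.2404] [-5.000e-04  7.862e-01  6.180e-01  1.000e-04]
[253.25121293 184.52512876] [252.91930743  76.81129996]
```

View pics/w3c.png

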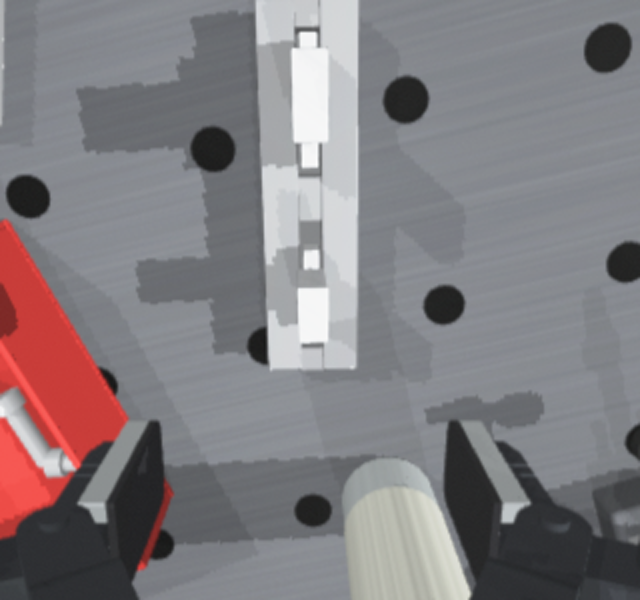

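The larger tab is at crop (310,95), or px (255,77.5). The shorter tab is at crop (313,315), or px (256.5,187.5). The second has a 54×28 top face, the 26×14 ratio of the smaller clip, so that is the one to take. The red box (left) and the bottle (right) are nearby, so I check their clearances.

```bash
python3 - <<'E'
from h import *
c=env.read_camera("wrist"); t=env.read_camera("top")
a=onz(c,256.5,187.5,.091); b=onz(c,255,77.5,.112); print(a.round(4),b.round(4),np.degrees(np.arctan2(*(a-b)[1::-1])),np.linalg.norm((a-b)[:2]))
ang=76.6
print(delta([a[0],a[1],.072],ang)); s=env.get_state(); a0=np.radians(ang)
T=np.array([[np.cos(a0),np.sin(a0)],[np.sin(a0),-np.cos(a0)]])
w=lambda u,v:(100+u/2,30+v/2)
for n,X in dict(bottle_foot=onz(t,345,58,0),bottle_foot_s=None,boxcorner=onz(t,415,137,.0),boxtl=onz(t,398,68,.06),boxtl0=onz(t,398,68,.0),wbox=onz(c,*w(172,490),.05)).items():
    if X is not None: print(n,X.round(3),"tool xy rel clip",(T@(X-a)[:2]).round(3))
# bottle top from wrist far visible: triangulate cap centre between top and initial side
sd=env.read_camera("side"); print("bottle cap",two(t,(366,18),sd,(433,172)))
E
```

```text
[ 0.5818 -0.2919  0.091 ] [ 0.4911 -0.2718  0.112 ] -12.499418565942166 0.09292110567617462
(array([-0.0001, -0.0003, -0.0029]), array([0.0036, 0.0053, 0.1689]))
bottle_foot [ 0.729 -0.282  0.   ] tool xy rel clip [0.043 0.14 ]
boxcorner [ 0.514 -0.46   0.   ] tool xy rel clip [-0.18  -0.027]
boxtl [ 0.677 -0.396  0.06 ] tool xy rel clip [-0.08   0.117]
boxtl0 [ 0.699 -0.422  0.   ] tool xy rel clip [-0.1    0.144]
wbox [ 0.676 -0.396  0.05 ] tool xy rel clip [-0.08   0.116]
bottle cap (array([ 0.74093099, -0.27821559,  0.18286526]), np.float64(0.0020498631604767043))
```

Clearances are fine: the bottle is about 118 mm away, and the box corner is 80 mm to the side and 116 mm beyond. The spacing of 92.9 mm also matches the two slots. Now the grasp.

>>> carry_out(steps=[[0.6,0.0036,0.0053,0,0,0,-0.0186],[0.6,0,0,0.045,0,0,0],[0.6,0,0,0.045,0,0,0],[0.6,0,0,0.045,0,0,0],[0.6,0,0,0.0335,0,0,0],[0.6,0,0,0,0,0,0]], grip_force=80)

```text
clock: 11.55
tcp_pos: [0.5803, -0.2908, 0.0693]
orientation: [-0.003, 0.78, 0.626, -0.001]
wrist_force: [0.1, 0.8, 0.7]
finger_gap: 0.0682
```

>>> carry_out(steps=[[-1,0,0,0,0,0,0],[-1,0,0,0,0,0,0],[-1,0,0,0,0,0,0],[-1,0,0,0,0,0,0],[-1,0,0,0,0,0,0]])

```text
clock: 12.18
tcp_pos: [0.5829, -0.2936, 0.074]
orientation: [0.001, 0.78, 0.626, 0.001]
wrist_force: [0.3, 0.2, 7.2]
finger_gap: 0.0132
```

>>> carry_out(steps=[[-1,0,0,-0.015,0,0,0],[-1,0,0,-0.03,0,0,0],[-1,0,0,-0.04,0,0,0],[-1,0,0,-0.04,0,0,0],[-1,0,0,0,0,0,0],[-1,0,0,0,0,0,0]])

```text
clock: 12.92
tcp_pos: [0.5816, -0.2929, 0.197]
orientation: [-0.0, 0.78, 0.626, -0.0]
wrist_force: [0.3, 0.1, -1.9]
finger_gap: 0.0127
```

```bash
python3 - <<'E'
from h import *
s=env.get_state(); print(s["clock"],s["tcp_pos"].round(4),s["finger_gap"],s["wrist_force"])
print(delta([.5405,.1143,.17],105.7)); 
c=env.read_camera("wrist"); save(c,"w4.png")
E
```

```text
12.925 [ 0.5816 -0.2929  0.197 ] 0.012663828451188965 [ 0.28639479  0.09147019 -1.88480194]
(array([-4.000e-04, -2.000e-04, -4.932e-01]), array([0.4031, 0.0706, 0.027 ]))
```

>>> carry_out(steps=[[-1,0,0,0,0,0,-0.1644],[-1,0,0,0,0,0,-0.1644],[-1,0,0,0,0,0,-0.1644],[-1,0.0504,0.0088,0,0,0,0],[-1,0.0504,0.0088,0,0,0,0],[-1,0.0504,0.0088,0,0,0,0],[-1,0.0504,0.0088,0,0,0,0],[-1,0.0504,0.0088,0,0,0,0],[-1,0.0504,0.0088,0,0,0,0],[-1,0.0504,0.0088,0,0,0,0],[-1,0.0503,0.009,0,0,0,0],[-1,0,0,0.02,0,0,0],[-1,0,0,0.022,0,0,0],[-1,0,0,0,0,0,0],[-1,0,0,0,0,0,0]])

```text
clock: 14.85
tcp_pos: [0.5405, 0.114, 0.155]
orientation: [-0.0, 0.604, 0.797, -0.0]
wrist_force: [0.5, 0.7, -0.7]
finger_gap: 0.0129
```

```bash
python3 - <<'E'
from h import *
c=env.read_camera("wrist"); save(c,"w5.png"); s=env.get_state()
print(s["clock"],s["tcp_pos"].round(4),s["orientation"].round(4),delta([.5405,.1143,.15],105.7)); print(proj(c,[.5405,.1143,.06]),proj(c,s["tcp_pos"]-[0,0,.062]))
cv2.imwrite("pics/w5c.png",cv2.resize(c["color"][60:360,80:430,::-1],None,fx=2,fy=2,interpolation=cv2.INTER_CUBIC))
sd=env.read_camera("side"); save(sd,"s5.png")
E
```

```text
14.9 [0.541  0.1139 0.1555] [1.00e-04 6.04e-01 7.97e-01 0.00e+00] (array([ 0.0001,  0.0001, -0.0003]), array([ 0.0005, -0.0004,  0.0055]))
[251.87849164 201.31007112] [251.1755061  219.04303716]
```

View pics/w5c.png

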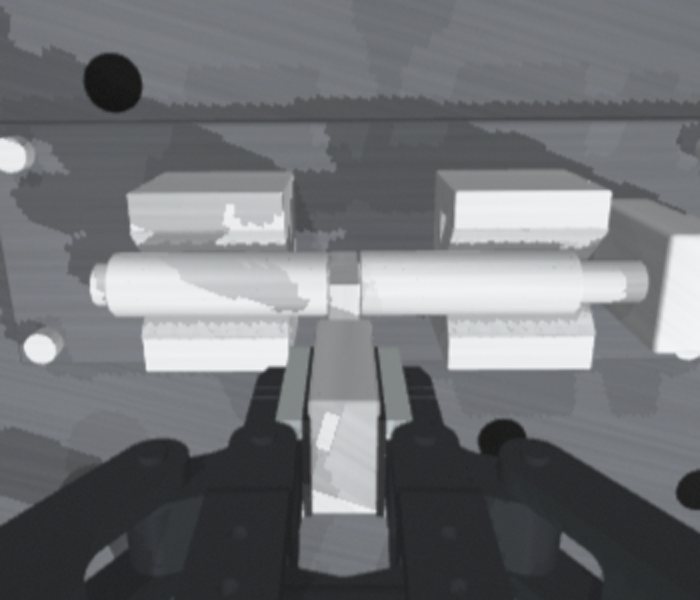

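The clip is held upright and square. The tab's sides are at crop cols 311–377, so its centre is col 344, and the groove shows behind it at about cols 328–361, centre 344.5. I zoom in there for the fit.

```bash
python3 - <<'E'
from h import *
im=cv2.imread("pics/w5.png"); a=cv2.resize(im[175:235,215:290],None,fx=8,fy=8,interpolation=cv2.INTER_NEAREST)
cv2.imwrite("pics/w5d.png",a)
c=env.read_camera("wrist"); print(c["K"][0]); s=env.get_state(); t=s["tcp_pos"]; ax=np.array([-.2706,.9627,0]); y=np.array([.9627,.2706,0])
# predicted clip leg/bridge edge columns and groove columns
for n,dz,dy in (("shoulder top",-.021,-.022),("bridge bottom",-.0405,-.022),("tip",-.062,-.019)):
    for k in (-.004,.004): print(n,proj(c,t+[0,0,dz]+ax*k+y*dy).round(1))
g=np.array([.5405,.1143,.06])
for k in (-.006,.006): print("groove",proj(c,g+ax*k-y*.012).round(1),proj(c,g+ax*k+[0,0,.012]).round(1))
E
```

```text
[312.78419524   0.         251.57519236]
shoulder top [243.2 207.9]
shoulder top [259.6 207.9]
bridge bottom [244.1 195.6]
bridge bottom [258.7 195.6]
tip [244.9 189.4]
tip [257.9 189.4]
groove [244.  184.1] [243.8 205.3]
groove [260.5 184.1] [260.9 205.3]
```

View pics/w5d.png

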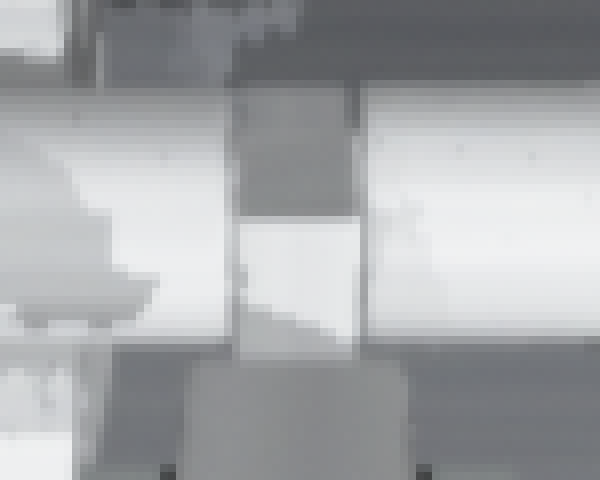

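```bash
python3 - <<'E'
from h import *
from scipy.optimize import least_squares
c=env.read_camera("wrist"); s=env.get_state(); t=s["tcp_pos"]; y=np.array([.9627,.2706,0])
def sil(n,z=.06):
    r=[proj(c,np.array([.5405,.1143,z])+y*(n+.012*np.cos(a))+[0,0,.012*np.sin(a)])[1] for a in np.linspace(0,2*np.pi,361)]
    return min(r),max(r)
f=least_squares(lambda p:np.array(sil(p[0],p[1]))-[185.7,217.5],[0,.06],diff_step=1e-3,x_scale=.01); print("shaft y off, z",f.x.round(4),[np.round(sil(n),1) for n in (-.002,-.001,0,.001,.002)])
q=lambda dy,dz,oy,oz:proj(c,t+y*(dy+oy)+[0,0,dz+oz])[1]
obs=[(-.022,-.021,202.1),(-.013,.021,260),(.013,.021,316.5),(-.013,-.021,220)]
for o in obs: print([round(q(o[0],o[1],a,-.002),1) for a in (-.003,-.002,-.001,0,.001)],o[2])
f=least_squares(lambda p:[q(a,b,*p)-r for a,b,r in obs],[0,0]); print(f.x.round(4),f.fun.round(1))
print(t.round(4),delta([.5405,.1143,.15],105.7))
E
```

```text
shaft y off, z [0.0033 0.055 ] [array([180.7, 213.3]), array([182. , 214.6]), array([183.3, 215.9]), array([184.6, 217.1]), array([185.9, 218.4])]
[np.float64(200.5), np.float64(202.4), np.float64(204.3), np.float64(206.2), np.float64(208.1)] 202.1
[np.float64(260.0), np.float64(262.4), np.float64(264.7), np.float64(267.1), np.float64(269.4)] 260
[np.float64(318.3), np.float64(320.4), np.float64(322.5), np.float64(324.6), np.float64(326.7)] 316.5
[np.float64(217.5), np.float64(219.4), np.float64(221.2), np.float64(223.1), np.float64(224.9)] 220
[-0.0004 -0.0064] [ 0.5  0.3 -0.1 -0.9]
[0.5414 0.1139 0.156 ] (array([ 0.0014,  0.0004, -0.0004]), array([ 0.0006, -0.0007,  0.006 ]))
```

The along-shaft alignment is good, under about 0.5 mm. The cross-shaft readings disagree by 2–4 mm, so I check with the side camera.

```bash
python3 - <<'E'
from h import *
im=cv2.imread("pics/s5.png"); c=env.read_camera("side"); t=env.get_state()["tcp_pos"]
p=proj(c,[.5405,.1143,.09]); print(p, "clip tab",proj(c,t),"tips",proj(c,t-[0,0,.064]),"axis g",proj(c,[.5405,.1143,.06]))
u,v=int(p[0]),int(p[1]); a=im[v-45:v+45,u-60:u+60]; print(u-60,v-45)
cv2.imwrite("pics/s5c.png",cv2.resize(a,None,fx=6,fy=6,interpolation=cv2.INTER_CUBIC))
E
```

```text
[269.26376675 151.31774034] clip tab [270.12542191 130.76837372] tips [269.5812596  150.71448717] axis g [269.02356154 160.26740161]
209 106
```

View pics/s5c.png

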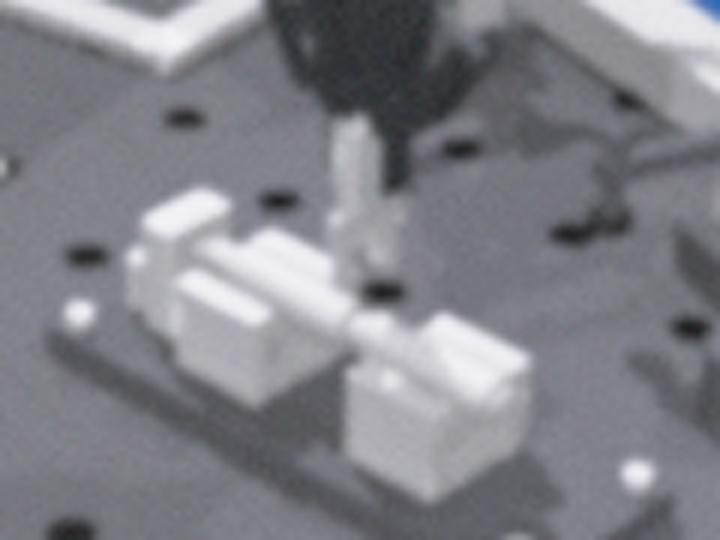

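The side view shows the clip's legs at cols 325–408, whose centre of 270.1 px matches the TCP prediction of 270. The groove is at (358,320), or px (268.7,159.3), against a prediction of (269,160). So cross-shaft alignment is within about 1.5 mm. I go down gently and watch the force.

>>> carry_out(steps=[[-1,0,0,0.008,0,0,0],[-1,0,0,0.008,0,0,0],[-1,0,0,0.005,0,0,0],[-1,0,0,0,0,0,0]], grip_force=110)

```text
clock: 15.6
tcp_pos: [0.5403, 0.1142, 0.1334]
orientation: [-0.0, 0.604, 0.797, -0.001]
wrist_force: [0.5, -0.0, -1.0]
finger_gap: 0.0132
```

>>> carry_out(steps=[[-1,0,0,0.002,0,0,0],[-1,0,0,0.002,0,0,0],[-1,0,0,0,0,0,0]])

```text
clock: 15.98
tcp_pos: [0.5407, 0.1142, 0.1301]
orientation: [-0.0, 0.604, 0.797, -0.0]
wrist_force: [-0.2, -0.7, -0.6]
finger_gap: 0.0125
```

>>> carry_out(steps=[[-1,0,0,0.002,0,0,0],[-1,0,0,0.002,0,0,0],[-1,0,0,0,0,0,0]])

```text
clock: 16.35
tcp_pos: [0.5411, 0.1142, 0.1262]
orientation: [0.0, 0.604, 0.797, 0.0]
wrist_force: [0.4, 0.3, -0.2]
finger_gap: 0.0123
```

The clip is 3 mm past the height where it would sit on the body, with no force, so it is in the groove. Next, the press.

>>> carry_out(steps=[[-1,0,0,0.002,0,0,0],[-1,0,0,0.002,0,0,0],[-1,0,0,0,0,0,0]])

```text
clock: 16.73
tcp_pos: [0.542, 0.1143, 0.124]
orientation: [0.001, 0.604, 0.797, 0.001]
wrist_force: [-0.8, 0.5, 9.2]
finger_gap: 0.0125
```

>>> carry_out(steps=[[-1,0,0,0.0015,0,0,0],[-1,0,0,0.0015,0,0,0]])

```text
clock: 16.98
tcp_pos: [0.5423, 0.1142, 0.1223]
orientation: [0.002, 0.604, 0.797, 0.001]
wrist_force: [-2.8, 0.1, 21.3]
finger_gap: 0.0128
```

>>> carry_out(steps=[[-1,0,0,0.0015,0,0,0],[-1,0,0,0.0015,0,0,0]])

```text
clock: 17.23
tcp_pos: [0.5422, 0.1141, 0.1188]
orientation: [0.002, 0.604, 0.797, 0.001]
wrist_force: [-1.9, -1.1, 10.8]
finger_gap: 0.0127
```

>>> carry_out(steps=[[-1,0,0,0.0015,0,0,0],[-1,0,0,0.0015,0,0,0],[-1,0,0,0.0015,0,0,0]])

```text
clock: 17.6
tcp_pos: [0.5416, 0.1143, 0.1122]
orientation: [0.001, 0.604, 0.797, 0.001]
wrist_force: [0.2, 0.6, 12.6]
finger_gap: 0.013
```

>>> carry_out(steps=[[-1,0,0,0.0015,0,0,0],[-1,0,0,0.0015,0,0,0]])

```text
clock: 17.85
tcp_pos: [0.5418, 0.1143, 0.1118]
orientation: [0.001, 0.604, 0.797, 0.001]
wrist_force: [-7.1, -0.0, 29.0]
finger_gap: 0.0127
```

>>> carry_out(steps=[[-1,0,0,0.001,0,0,0],[-1,0,0,0,0,0,0]])

```text
clock: 18.1
tcp_pos: [0.5418, 0.1143, 0.1118]
orientation: [0.002, 0.604, 0.797, 0.001]
wrist_force: [-6.8, -0.7, 28.1]
finger_gap: 0.0124
```

The clip is seated: it travelled about 12 mm from first touch, snapped, and came to a hard rest at 28 N. Now release and rise.

>>> carry_out(steps=[[-1,0,0,-0.001,0,0,0],[0,0,0,0,0,0,0],[0.3,0,0,0,0,0,0],[0.3,0,0,0,0,0,0],[0.3,0,0,0,0,0,0],[0.3,0,0,-0.02,0,0,0],[0.3,0,0,-0.04,0,0,0],[0.3,0,0,-0.045,0,0,0],[0.3,0,0,0,0,0,0],[0.3,0,0,0,0,0,0]])

```text
clock: 19.35
tcp_pos: [0.5405, 0.1142, 0.2131]
orientation: [-0.0, 0.604, 0.797, -0.0]
wrist_force: [-0.1, -0.3, -0.5]
finger_gap: 0.0552
```

```bash
python3 - <<'E'
from h import *
c=env.read_camera("wrist"); save(c,"w6.png"); s=env.get_state()
print(s["clock"],s["tcp_pos"].round(4),s["wrist_force"].round(2),s["finger_gap"])
cv2.imwrite("pics/w6c.png",cv2.resize(c["color"][80:330,60:450,::-1],None,fx=2,fy=2,interpolation=cv2.INTER_CUBIC))
E
```

```text
19.4 [0.5401 0.1141 0.2124] [ 0.04 -0.04  0.37] 0.05558903666157527
```

View pics/w6c.png

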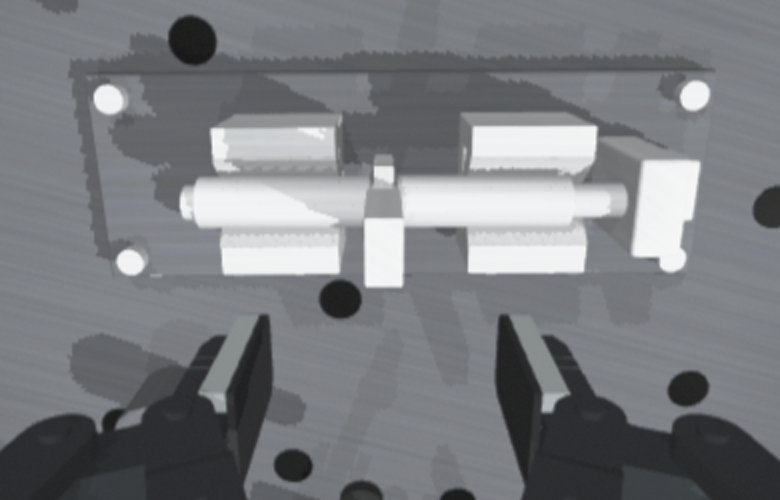

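The clip stands upright in the groove, with its tab at (384,235) and a shoulder at (384,170). The shaft's tip is at (627,200) by the stop. I measure once more that it is still home and check the clip's height.

```bash
python3 - <<'E'
from h import *
c=env.read_camera("wrist"); ctr=np.array([.537,.123]);ax=np.array([-.2706,.9627])
old=cv2.imread("pics/w2.png"); new=c["color"]
f=lambda u,v,z:((onz(c,60+u/2,80+v/2,z)[:2]-ctr)@ax).round(4)
for n,p in dict(tip=(627,200,.06),near=(180,203,.06),stop1=(642,160,.077),stop2=(632,255,.077),tabl=(365,218,.130),tabr=(404,218,.130),gl=(364,180,.062),gr=(400,180,.062),bodyend=(573,180,.062),vb1=(212,128,.064),vb4=(597,128,.064)).items(): print(n,f(*p))
print(new[180,355:385].mean(1).astype(int).tolist())
print("tab top, px if home:",proj(c,[.5405,.1143,.130]), "if 12 high:",proj(c,[.5405,.1143,.142]))
E
```

```text
tip 0.1018
near -0.1019
stop1 0.0992
stop2 0.0999
tabl -0.0155
tabr -0.0021
gl -0.0178
gr -0.0017
bodyend 0.0757
vb1 -0.0835
vb4 0.0835
[236, 237, 236, 236, 236, 236, 237, 237, 236, 234, 214, 207, 206, 207, 206, 206, 206, 204, 179, 128, 115, 114, 117, 152, 199, 231, 241, 241, 241, 241]
tab top, px if home: [251.52446206 207.8489291 ] if 12 high: [251.52794232 214.08291323]
```

```bash
python3 -c "
from h import *
print(env.hand_in()); print(env.get_state()['clock'])"
```

```text
the job is handed in; nothing more can be done
None
the job is handed in; nothing more can be done
```

I pushed the shaft home against the stop, pressed the smaller clip into its groove until it snapped and seated, released it and handed in at about 19.5 s. The larger clip was left in the rack.

**Shaft against the stop:** When I pushed, the stop held at about 16 N with no movement. After the clip was on, the shaft's middle measured within about 1 mm of the window's middle.

**Clip fully home:** It went down about 12 mm from first touch. The force peaked at 21 N, dropped as it snapped, then the clip came to rest hard at 28 N. Afterwards the tab top showed at row 206; I expected 208 if home and 214 if it had stuck high.

**Checks that disagreed:** Before pressing, the wrist camera's cross-shaft readings were 2–4 mm off what I expected. The coarse side view did not show that offset, and sideways force during the press stayed at 7 N or less. The first top view also put the groove about 4 mm from the wrist camera's reading. I used the wrist camera's, and the clip went into the groove there.

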